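Check the pump stop button: press to latch, twist to release

ROBOT

A 6-joint arm with a two-finger parallel gripper is mounted at the origin on the work surface. World frame = base frame: x ahead of the robot, y to its left, z up, the work surface at z = 0. Lengths are in mm, angles in rad, forces in N, time in s.
With the tool pointing down it reaches from about 325 to 1000 mm from the base axis. Payload 5.1 kg.
Tool frame: the origin (TCP) lies between the finger pads; the fingertips stand 17 mm ahead of it and the grasp point (between the pads) lies 2 mm behind it; z points along the fingers, y is the direction in which the jaws open and shut (so a half turn about z gives the same grasp; the last joint's range is limited). The gripper opens to 85 mm and grips with 20 to 120 N. Pads are 22 mm wide; open, the fingers measure 114 mm over their backs; the gripper's body (76 mm by 85 mm) begins 54 mm behind the grasp point. The pads swing forward as they close: fully open they stand 13 mm farther back than shut.
Start: joints at [-1.263, 0.124, 1.65, -0, 1.367, -0.083], TCP at [247.571, -600.994, 248.322] pointing down, gripper open.
Joint ranges: [-2.61, 2.61], [-1.02, 2.33], [0.03, 2.71], [-1.35, 4.49], [0.32, 2.68], [-2.91, 2.91]. Speed limits (rad/s): [2.57, 2.57, 3.14, 3.14, 3.14, 3.14].

INTERFACE

Orientations are given as a unit quaternion [x, y, z, w].
In Python, from station import r, viewer gives the robot as it stands. The module is installed in compiled form; this text tells all that it offers.
- The arm moves only by the shell command python3 -m crank 'ROWS' [OPENING] [FORCE]. ROWS is JSON, a list of rows, each a list of 4 numbers: the shift along the world's x, y, z in units of 3 cm (1.0 is 3 cm), then the turn about the world's z in units of 2 pi rad (1.0 is 2 pi rad). In form: [[x, y, z, spin], ...]. A call has 1 to 8 rows; each row shifts and turns the pose as measured when the row begins; what a row does not reach is not made up. A row lasts 1/10 s, in which the tool goes at most 50 mm and 8.59 degrees, less where a joint would pass 70% of its speed; a pose out of reach is approached as far as the arm can. A call with a number of a shift or a turn outside -1 to 1 is refused whole. A call with a gripper value outside its range is refused whole. OPENING is the gripper's target within -1 to 1 (fully open at 1, half-way at 0, shut at -1), set as the call begins (- or left out, the last holds). The fingers move at their own pace and stop on an object; FORCE is the grip in N (left out, the last holds). Time passes only in rows, so rows that do not move let the fingers close. It gives the time, the measured TCP pose, the force and the opening at its end, in the units of the state.
- r.state(): the state, without advancing time (a new reading comes with each control period).
- viewer.capture(name): name is "side" or "top"; returns a dict with "pixels" (400x640x3 uint8, blue, green, red), "K" (3x3 intrinsics, pixels), "position" and "attitude" of the camera in the world. Camera axes: x right, y down, z forward; pixel columns grow to the right and rows downward; lengths in mm; the calibration is good to about 2 mm. A picture is of the moment at which its call begins. There is no depth.
- r.hand_in(): hands the job in, once; it reports no verdict.
Trained networks look in the newest picture that a camera, given by its name, has taken for a name from the list of things; names that differ only in an ending like _2 or _b are one class to them, and where a whole thing is asked for, a point or a joint stands for the part that bears it (a point fixed in the world has none). Each returns a list of dicts, best first, with "p" (0 to 1); they miss things now and then, are a little off and sometimes report something else, mostly with a low value. They report only what shows in the picture. A call takes as long as a camera call. They do not tell look-alikes from the thing itself.
- viewer.spot_in(name, camera): "location" ([column, row] in pixels, amid what is visible of it).
The state is a dict: "time_s": time; "joint_positions": joint angles; "joint_velocities": joint speeds; "joint_efforts": joint torques, N m; "eef_pos": TCP position; "tcp_rot": TCP orientation; "contact_force": force on the tool from outside, world axes, zero at the start; "wrist_torque": the same for the moment, N m; "finger_gap": finger opening in mm.
Only numpy, scipy, OpenCV 4.12 (cv2) and the standard library are available. Lean on these libraries where they do the work, as an engineer would, in place of code of your own. Each camera call takes 0.05 s, during which the arm holds its last target. There are 200 camera calls.

TASK

Do the pre-run check of the pumps' emergency stop: press the red mushroom button fully in so that it stays latched in when you let go, then push sideways on its raised bar to turn it clockwise (seen from above) until the latch releases and it springs fully back out. Do all of it with the fingertips or the outside of the fingers, without squeezing the bar between them; leave the bottles and the small flow cell standing where they are, and finish clear with the button out.

Things in the scene. Friction and masses are not known exactly. Their poses are not given: they have to be found in the camera images.
- station: Stop station fixed to the bench: yellow box 84 x 84 mm (grey foot 88 x 88), 60 mm high, with a black collar 50 mm across, 5 mm high, then the red mushroom button: round cap 60 mm across, 12 mm thick, its top 90 mm above the bench when out, with a raised bar across it. Origin: centre of the underside, below the button's axis; z up. Short cable at its +x, to 92 mm from the axis, below 40 mm.
- bar_top (a point): Centre of the top of the button's raised bar, on its vertical axis, 112 mm above the bench when out; press here. Turns and sinks with the button: x along the bar, y across, z up. Bar: red, white line on top, 60 long, 12 wide, 22 mm high above the cap. To twist, push its side near an end, fingertip 10 mm clear of the latched cap, which rises 8 mm on release. White arrows on the cap: clockwise.
- stop (a joint): How far the button is pressed in, m: 0 = out, 0.010 = bottom of its stroke. A spring pushes it out (3 N at the top, 5 N at the bottom); a catch adds up to 3 N over the first 4 mm, so pressing peaks at 6 to 8 N there, and clicks in at about 8 mm. Let go after a full press, it stays latched at about 0.008. Only twisting frees it, not pulling.
- twist (a joint): Clockwise turn (seen from above) of the button about its vertical axis, rad: 0 = rest, end stop 0.85; it does not turn the other way. While latched, turning past about 0.5 frees the catch and the button springs out. A weak spring (0.014 to 0.03 N m) turns it back to 0 when let go, whether in or out.
- bottle_big: Bystander: loose glass bottle with orange band and blue cap, 66 mm diameter, 130 mm tall; origin at the centre of its underside, z up. To be left standing where it is.
- bottle_small: Bystander: loose glass bottle with blue cap, 52 mm diameter, 95 mm tall; origin at the centre of its underside, z up. To be left standing where it is.
- flow_cell: Bystander: loose small black flow cell with two steel plates and a red and a blue port on top, 46 x 34 mm, 78 mm tall; origin at the centre of its underside, z up. To be left standing where it is.
Not all that is in view belongs to the job. What is shaped like the station but green is not meant.

How it is judged:
By the outcome, as a careful person would: the job done as asked, in the order asked, and still so for the second after the job is handed in, with the robot touching nothing.
It also fails if it takes over 38 s, if anything falls off the work surface, if the arm or the gripper's body presses on something with over 40 N, if the wrist force passes 120 N, or if a joint passes its speed limit or range.

## Working session

There is one attempt and no reset: what is moved stays moved. The work goes in short steps, Python scripts to look and compute and a shell command to move; the robot and the scene stay as the last step left them, time stands still between calls to the robot, and variables do not carry over. Pictures are saved under pics/ and viewed, about 8 in all and at most 12, crops included, and the job is handed in when it is done.

```bash
mkdir -p pics; cat > h.py <<'E'
from station import r, viewer
import numpy as np, cv2
from scipy.spatial.transform import Rotation as R
def cam(c): 
    a=np.array(c["attitude"],float)
    return (R.from_quat(a).as_matrix() if a.size==4 else a.reshape(3,3)), np.array(c["position"],float), np.array(c["K"],float)
def at_z(c,px,z):
    A,p,K=cam(c); d=A@np.linalg.solve(K,[px[0],px[1],1.]); return p+d*(z-p[2])/d[2]
def proj(c,P):
    A,p,K=cam(c); q=K@(A.T@(np.array(P,float)-p)); return q[:2]/q[2]
E
python3 - <<'E'
from h import *
for n in ("top","side"):
    c=viewer.capture(n); cv2.imwrite(f"pics/{n}0.png",c["pixels"]); print(n,c["position"],c["attitude"])
    for t,z in (("station",45),("bar_top",112),("bottle_big",65),("bottle_small",47),("flow_cell",39)):
        for d in viewer.spot_in(t,n)[:3]: print(t,round(d["p"],2),np.round(d["location"]),np.round(at_z(c,d["location"],z)))
s=r.state();print(s["time_s"],s["eef_pos"],s["tcp_rot"],s["finger_gap"],s["contact_force"])
E
```

```text
top [393.42397403  48.16668595 894.35290995] [ 0.72518688 -0.68122691  0.06871133 -0.07288788]
station 0.96 [402. 291.] [ 365. -143.   45.]
station 0.92 [394. 134.] [ 735. -117.   45.]
station 0.62 [410. 206.] [ 558. -159.   45.]
bar_top 0.7 [416. 204.] [ 552. -155.  112.]
bar_top 0.62 [406. 294.] [ 362. -135.  112.]
bar_top 0.6 [401. 124.] [ 732. -119.  112.]
bottle_big 0.74 [482. 189.] [ 604. -319.   65.]
bottle_small 0.57 [480. 248.] [ 472. -318.   47.]
bottle_small 0.48 [412. 208.] [ 553. -162.   47.]
flow_cell 0.65 [350. 169.] [641. -13.  39.]
side [ 522.10627707 -606.68347857  767.99465807] [ 0.92391757 -0.02262669  0.00685478 -0.3818604 ]
station 0.89 [421. 287.] [ 733. -135.   45.]
station 0.73 [234. 301.] [ 367. -149.   45.]
station 0.68 [336. 308.] [ 562. -174.   45.]
bar_top 0.78 [227. 286.] [ 366. -159.  112.]
bar_top 0.61 [424. 269.] [ 726. -141.  112.]
bar_top 0.58 [332. 292.] [ 555. -182.  112.]
bottle_big 0.7 [333. 308.] [ 556. -186.   65.]
bottle_big 0.63 [369. 380.] [ 606. -320.   65.]
bottle_small 0.74 [282. 387.] [ 465. -318.   47.]
bottle_small 0.38 [332. 292.] [ 558. -139.   47.]
flow_cell 0.98 [369. 246.] [644. -22.  39.]
0.6 [ 247.58406091 -600.9774087   248.30571776] [9.80969177e-01 1.94163520e-01 1.33818139e-05 2.22152005e-06] 85.34597188755592 [-0.4268476   0.57525877 -0.29141745]
```

View pics/top0.png

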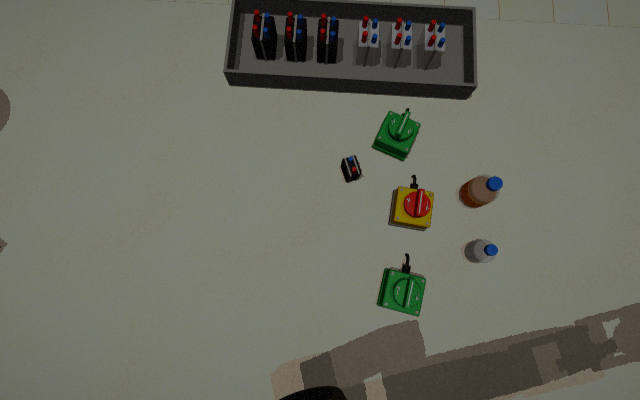

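View pics/side0.png

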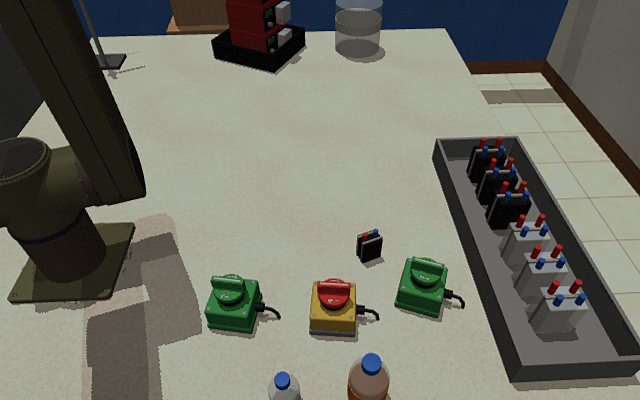

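The yellow station shows at about (415,206) in the top view and (335,305) in the side view. Green decoys stand on either side in x, the bottles toward -y and the flow cell at (350,169). Next I'll fit the bar from a crop.

```bash
python3 - <<'E'
from h import *
pk={}
for n in ("top","side"):
    c=viewer.capture(n); im=c["pixels"].astype(int)
    red=((im[...,2]>90)&(im[...,1]<60)&(im[...,0]<70)).astype(np.uint8)
    x0,y0,w=(380,170,70) if n=="top" else (300,265,70)
    m=np.zeros_like(red); m[y0:y0+w,x0:x0+w]=red[y0:y0+w,x0:x0+w]
    ys,xs=np.nonzero(m); print(n,"red bbox",xs.min(),xs.max(),ys.min(),ys.max(),len(xs))
    # white line within red bbox
    wht=(im.min(2)>110); yy,xx=np.nonzero(wht[ys.min():ys.max()+1,xs.min():xs.max()+1]); print(list(zip(xx+xs.min(),yy+ys.min())))
    cv2.imwrite(f"pics/{n}c.png",cv2.resize(c["pixels"][y0:y0+w,x0:x0+w],None,fx=8,fy=8,interpolation=cv2.INTER_CUBIC))
    pk[n]=c
a=cv2.imread("pics/topc.png");b=cv2.imread("pics/sidec.png");cv2.imwrite("pics/both.png",cv2.resize(np.hstack([a,b]),(800,400)))
E
```

```text
top red bbox 405 430 189 216 417
[(np.int64(425), np.int64(189)), (np.int64(426), np.int64(189)), (np.int64(427), np.int64(189)), (np.int64(428), np.int64(189)), (np.int64(429), np.int64(189)), (np.int64(430), np.int64(189)), (np.int64(427), np.int64(190)), (np.int64(429), np.int64(190)), (np.int64(430), np.int64(190)), (np.int64(421), np.int64(193)), (np.int64(421), np.int64(194)), (np.int64(421), np.int64(195)), (np.int64(421), np.int64(196)), (np.int64(421), np.int64(197)), (np.int64(407), np.int64(199)), (np.int64(409), np.int64(199)), (np.int64(408), np.int64(200)), (np.int64(420), np.int64(201)), (np.int64(420), np.int64(202)), (np.int64(420), np.int64(203)), (np.int64(420), np.int64(204)), (np.int64(420), np.int64(205)), (np.int64(426), np.int64(208)), (np.int64(419), np.int64(209)), (np.int64(426), np.int64(209)), (np.int64(419), np.int64(210)), (np.int64(419), np.int64(211)), (np.int64(419), np.int64(212))]
side red bbox 317 350 279 305 386
[(np.int64(317), np.int64(279)), (np.int64(318), np.int64(279)), (np.int64(319), np.int64(279)), (np.int64(320), np.int64(279)), (np.int
[... 2556 characters left out ...]
.int64(338), np.int64(284)), (np.int64(339), np.int64(284)), (np.int64(340), np.int64(284)), (np.int64(341), np.int64(284)), (np.int64(342), np.int64(284)), (np.int64(343), np.int64(284)), (np.int64(344), np.int64(284)), (np.int64(345), np.int64(284)), (np.int64(346), np.int64(284)), (np.int64(347), np.int64(284)), (np.int64(346), np.int64(285)), (np.int64(329), np.int64(299)), (np.int64(330), np.int64(299)), (np.int64(331), np.int64(299)), (np.int64(328), np.int64(300)), (np.int64(329), np.int64(300)), (np.int64(330), np.int64(300)), (np.int64(331), np.int64(300)), (np.int64(337), np.int64(300)), (np.int64(328), np.int64(301)), (np.int64(329), np.int64(301)), (np.int64(329), np.int64(302))]
```

View pics/both.png

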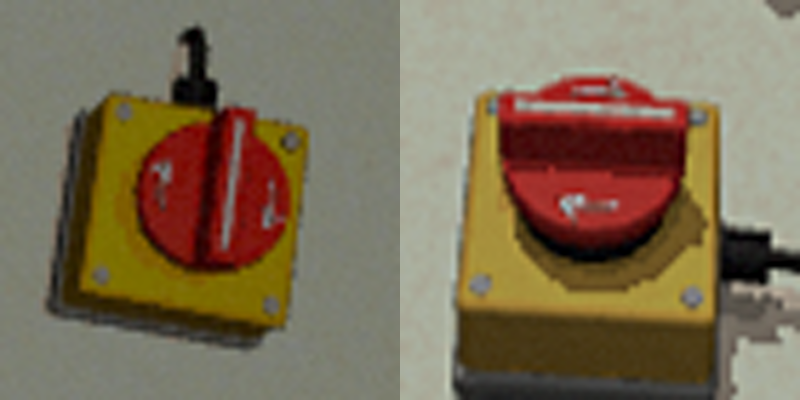

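The red cap has the bar running roughly along +x. The white line spans about (422,190.6)–(419.4,213.4) in the top view and (320.1,283)–(348.1,284.8) in the side view.

```bash
python3 - <<'E'
from h import *
for n,a,b in (("top",(422,190.6),(419.4,213.4)),("side",(348.1,284.8),(320.1,283))):
    c=viewer.capture(n); P=at_z(c,a,112);Q=at_z(c,b,112)
    print(n,P,Q,"mid",(P+Q)/2,"len",np.linalg.norm(P-Q),"yaw",np.arctan2(*(P-Q)[1::-1]))
s=r.state(); T=R.from_quat(s["tcp_rot"]).as_matrix(); print(T.round(3)); print(s["joint_positions"])
E
```

```text
top [ 581.32485453 -167.14557332  112.        ] [ 530.93804719 -161.90469544  112.        ] mid [ 556.13145086 -164.52513438  112.        ] len 50.65863357027624 yaw -0.10364022049879686
side [ 583.6552726  -168.21701877  112.        ] [ 533.64070697 -161.86666486  112.        ] mid [ 558.64798979 -165.04184181  112.        ] len 50.41610625760172 yaw -0.12629430294586688
[[ 0.925  0.381  0.   ]
 [ 0.381 -0.925 -0.   ]
 [-0.     0.    -1.   ]]
[-1.26262211e+00  1.23767342e-01  1.65026855e+00 -6.76898297e-06
  1.36751636e+00 -8.25978962e-02]
```

```bash
python3 -m crank '[[0.69,0.97,0,-0.01],[0.69,0.97,0,-0.01],[0.69,0.97,0,-0.01],[0.69,0.97,0,-0.01],[0.69,0.97,0,-0.01],[0.69,0.97,0,-0.01],[0.69,0.97,0,-0.01],[0.69,0.97,0,-0.01]]' -1 20 
python3 -m crank '[[0.69,0.97,0,0],[0.69,0.97,0,0],[0.69,0.97,0,0],[0.69,0.97,0,0],[0.69,0.97,-0.5,0],[0.69,0.97,-0.7,0],[0,0,0,0],[0,0,0,0]]'
```

```text
time_s: 1.6
eef_pos: [415.1, -363.0, 248.8]
tcp_rot: [0.998, -0.07, 0.0, 0.001]
contact_force: [0.8, -0.5, 0.1]
finger_gap: -0.3
time_s: 2.4
eef_pos: [546.1, -177.2, 214.8]
tcp_rot: [0.998, -0.068, 0.004, 0.003]
contact_force: [-0.5, 0.2, -0.0]
finger_gap: 0.0
```

```bash
python3 -m crank '[[0.18,0.2,-0.6,0.002],[0.18,0.2,-0.6,0.001],[0,0,-0.6,0],[0,0,0,0],[0,0,0,0]]'
python3 - <<'E'
from h import *
ims=[]
s=r.state();print(s["eef_pos"])
for n in ("top","side"):
    c=viewer.capture(n); p=proj(c,[557,-165,112]).astype(int); print(n,p, proj(c,np.array(s["eef_pos"])-[0,0,17]))
    x,y=p-35; ims.append(cv2.resize(c["pixels"][y-10:y+60,x:x+70],(400,400),interpolation=cv2.INTER_CUBIC))
cv2.imwrite("pics/b2.png",np.hstack(ims))
E
```

```text
time_s: 2.9
eef_pos: [557.5, -170.0, 164.6]
tcp_rot: [0.998, -0.061, 0.007, 0.004]
contact_force: [-0.5, -0.1, -0.0]
finger_gap: 0.2
[ 557.54037012 -169.98557866  164.62152418]
top [420 201] [428.10354009 198.1815452 ]
side [333 283] [333.87409437 274.60654295]
```

View pics/b2.png

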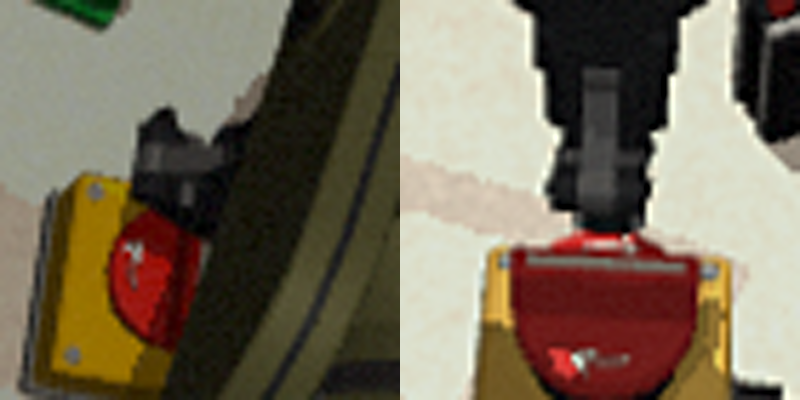

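The side view shows the shut fingertips centred above the bar along x, and the state puts them 5 mm too far toward -y. I'll correct that while descending.

```bash
python3 -m crank '[[0,0.17,-0.4,0],[0,0,-0.4,0],[0,0,-0.3,0],[0,0,0,0]]'
python3 -m crank '[[0,0,-0.1,0],[0,0,-0.1,0],[0,0,0,0]]'
```

```text
time_s: 3.4
eef_pos: [558.3, -165.3, 131.6]
tcp_rot: [0.998, -0.061, 0.009, 0.005]
contact_force: [-0.0, 0.4, 0.3]
finger_gap: -0.1
time_s: 3.7
eef_pos: [559.0, -165.4, 126.7]
tcp_rot: [0.998, -0.061, 0.009, 0.005]
contact_force: [-2.2, 1.2, 4.0]
finger_gap: 0.1
```

```bash
python3 -m crank '[[0,0,-0.1,0],[0,0,-0.1,0],[0,0,0,0]]'
python3 -m crank '[[0,0,-0.1,0],[0,0,-0.1,0],[0,0,0,0]]'
```

```text
time_s: 4.0
eef_pos: [559.6, -165.7, 123.5]
tcp_rot: [0.998, -0.061, 0.01, 0.006]
contact_force: [-0.9, -0.2, 2.3]
finger_gap: 0.1
time_s: 4.3
eef_pos: [560.5, -166.0, 119.2]
tcp_rot: [0.998, -0.061, 0.011, 0.006]
contact_force: [-2.3, 1.7, 3.6]
finger_gap: -0.0
```

```bash
python3 -m crank '[[-0.03,0.02,-0.1,0],[0,0,0,0]]'
python3 -m crank '[[-0.02,0,-0.1,0],[0,0,0,0]]'
```

```text
time_s: 4.5
eef_pos: [561.5, -166.2, 119.9]
tcp_rot: [0.998, -0.061, 0.013, 0.007]
contact_force: [-3.3, 1.2, 3.6]
finger_gap: 0.1
time_s: 4.7
eef_pos: [562.4, -166.7, 119.7]
tcp_rot: [0.998, -0.061, 0.015, 0.007]
contact_force: [-3.1, 0.9, 4.7]
finger_gap: -0.4
```

```bash
python3 -m crank '[[-0.1,0.03,-0.3,0],[0,0,-0.3,0]]'
python3 -m crank '[[0,0,0.5,0],[-0.1,0.05,0.5,0],[0,0,0,0]]'
python3 - <<'E'
from h import *
s=r.state();print(s["eef_pos"],s["contact_force"])
c=viewer.capture("side"); cv2.imwrite("pics/s3.png",cv2.resize(c["pixels"][230:330,280:390],None,fx=5,fy=5,interpolation=cv2.INTER_CUBIC))
E
```

```text
time_s: 4.9
eef_pos: [567.1, -168.5, 118.0]
tcp_rot: [0.998, -0.061, 0.023, 0.01]
contact_force: [-22.8, 7.9, 48.7]
finger_gap: -0.2
time_s: 5.2
eef_pos: [566.1, -167.6, 152.2]
tcp_rot: [0.998, -0.061, 0.026, 0.011]
contact_force: [-0.2, 0.3, -0.1]
finger_gap: 0.3
[ 566.05227015 -167.63258562  152.17941981] [-0.21741501  0.30894564 -0.12461287]
```

View pics/s3.png

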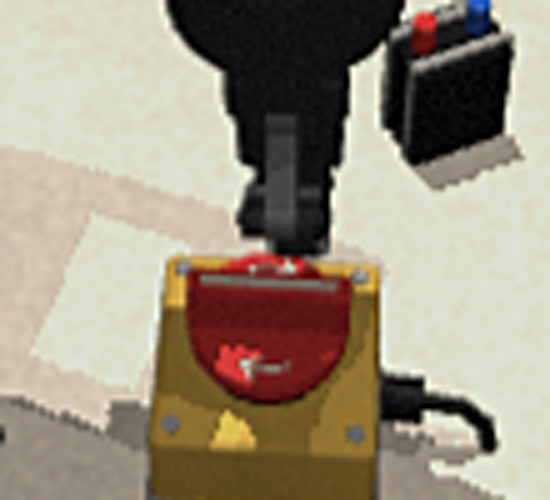

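The white line in the side view now runs from about (320,286) to (348,287.4). That is about 2.8 px lower, which fits 8 mm, so the button is latched. Next I go to the +y side of the bar's +x end.

```bash
python3 -m crank '[[0.25,0.55,0,0],[0.25,0.5,0,0],[0,0,-0.4,0],[0,0,-0.4,0],[0,0,0,0]]'
python3 -m crank '[[0,0,-0.35,0],[0,0,-0.15,0],[0,0,0,0]]'
```

```text
time_s: 5.75
eef_pos: [575.8, -134.7, 115.6]
tcp_rot: [0.998, -0.061, 0.02, 0.009]
contact_force: [-0.1, 0.4, 0.1]
finger_gap: -0.1
time_s: 6.05
eef_pos: [574.7, -135.6, 97.7]
tcp_rot: [0.998, -0.062, 0.018, 0.009]
contact_force: [-0.3, 2.1, 3.6]
finger_gap: 0.3
```

```bash
python3 -m crank '[[0,0,0.38,0],[0.2,0,0,0],[0,0,0,0],[0,0,0,0]]'
```

```text
time_s: 6.45
eef_pos: [582.0, -136.6, 111.6]
tcp_rot: [0.998, -0.062, 0.02, 0.009]
contact_force: [0.3, -0.2, -1.1]
finger_gap: -0.2
```

```bash
python3 -m crank '[[0,-0.1,-0.06,0],[0,-0.1,0,0],[0,0,0,0]]'; python3 -m crank '[[0,-0.15,0,0],[0,0,0,0]]'; python3 -m crank '[[0,-0.15,0,0],[0,0,0,0]]'
```

```text
time_s: 6.75
eef_pos: [582.0, -143.0, 109.6]
tcp_rot: [0.998, -0.062, 0.02, 0.01]
contact_force: [-0.7, -0.0, 0.8]
finger_gap: -0.2
time_s: 6.95
eef_pos: [581.7, -147.9, 109.3]
tcp_rot: [0.998, -0.062, 0.02, 0.009]
contact_force: [0.8, 0.8, -0.4]
finger_gap: -0.2
time_s: 7.15
eef_pos: [581.8, -152.2, 109.3]
tcp_rot: [0.998, -0.062, 0.02, 0.009]
contact_force: [0.3, 1.5, 0.1]
finger_gap: -0.2
```

```bash
python3 -m crank '[[0.03,-0.12,0,-0.02],[0.03,-0.12,0,-0.02],[0.02,-0.12,0,-0.02],[0,0,0,0]]'; python3 -m crank '[[0.02,-0.12,0,-0.02],[0,0,0,0]]'; 
python3 - <<'E'
from h import *
s=r.state();print(s["eef_pos"],s["contact_force"])
c=viewer.capture("side"); cv2.imwrite("pics/s4.png",cv2.resize(c["pixels"][230:330,280:390],None,fx=5,fy=5,interpolation=cv2.INTER_CUBIC))
E
```

```text
time_s: 7.55
eef_pos: [585.2, -162.6, 109.9]
tcp_rot: [0.967, -0.255, 0.019, 0.011]
contact_force: [0.3, 1.5, -0.5]
finger_gap: -0.3
time_s: 7.75
eef_pos: [585.8, -165.8, 109.8]
tcp_rot: [0.949, -0.314, 0.018, 0.012]
contact_force: [0.4, 1.3, 0.2]
finger_gap: -0.1
[ 585.81011411 -165.8495085   109.81356576] [0.43826291 1.31896114 0.15542   ]
```

View pics/s4.png

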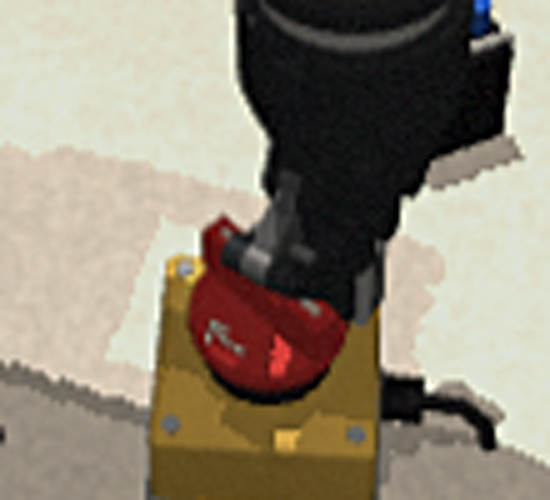

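The bar has turned clockwise and appears close to the release angle. I'll push a little further.

```bash
python3 -m crank '[[-0.02,-0.12,0,-0.02],[0,0,0,0]]'; python3 -m crank '[[-0.03,-0.08,0,-0.01],[0,0,0,0],[0,0,0,0]]'; 
python3 - <<'E'
from h import *
c=viewer.capture("side"); cv2.imwrite("pics/s5.png",cv2.resize(c["pixels"][230:330,280:390],None,fx=5,fy=5,interpolation=cv2.INTER_CUBIC))
E
```

```text
time_s: 8.0
eef_pos: [585.5, -169.0, 109.9]
tcp_rot: [0.929, -0.37, 0.018, 0.013]
contact_force: [-0.1, 2.3, -0.2]
finger_gap: -0.1
time_s: 8.3
eef_pos: [585.5, -169.9, 110.0]
tcp_rot: [0.919, -0.394, 0.018, 0.012]
contact_force: [1.4, 1.2, -1.5]
finger_gap: -0.1
```

View pics/s5.png

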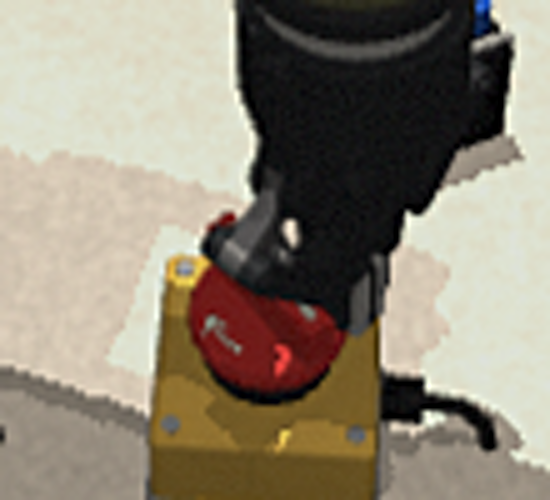

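```bash
python3 - <<'E'
from h import *
def red(im):
    im=im.astype(int); return (im[...,2]>55)&(im[...,2]>2.2*im[...,1])
a=cv2.imread("pics/side0.png")[230:330,280:390]; L=[("out",a)]+[(n,cv2.resize(cv2.imread(f"pics/{n}.png"),(110,100),interpolation=cv2.INTER_AREA)) for n in ("s3","s4","s5")]
for n,i in L:
    m=red(i); m[:40]=0; print(n,[int(np.nonzero(m[:,x])[0].max()) for x in range(42,64,2)])
s=r.state(); print(s["eef_pos"],s["contact_force"])
c=viewer.capture("side")
for yaw,dz in ((-.115,8),(-.615,8),(-.615,0),(-.815,8),(-.815,0)):
    print(yaw,dz,[(5*(proj(c,[557+k*25*np.cos(yaw),-165+k*25*np.sin(yaw),112-dz])-[280,230])).round() for k in (-1,1)])
E
```

```text
out [72, 74, 75, 76, 76, 77, 77, 76, 76, 75, 74]
s3 [74, 76, 78, 78, 79, 79, 79, 79, 79, 78, 77]
s4 [72, 74, 75, 76, 77, 77, 77, 77, 76, 76, 75]
s5 [73, 74, 75, 76, 77, 77, 77, 77, 77, 76, 75]
[ 585.42608889 -169.98645342  109.94626736] [ 1.42525983  1.72658485 -0.66359237]
-0.115 8 [array([197., 278.]), array([335., 286.])]
-0.615 8 [array([207., 251.]), array([325., 314.])]
-0.615 0 [array([207., 239.]), array([326., 301.])]
-0.815 8 [array([216., 242.]), array([317., 323.])]
-0.815 0 [array([216., 230.]), array([317., 311.])]
```

The cap edge is back at its "out" position, so the latch has released. I'll withdraw sideways away from the bar, then go up and clear.

```bash
python3 -m crank '[[0.3,0.5,0,0],[0.3,0.6,0,0],[0.2,0.4,0.2,0],[0,0,0.9,0],[0,0,1,0],[0,0,1,0],[0,0,1,0],[0,0,0,0]]'; python3 -m crank '[[-0.9,0.9,0.5,0],[-0.9,0.9,0.5,0],[-0.9,0.9,0,0],[-0.9,0.9,0,0],[-0.9,0.9,0,0],[0,0,0,0],[0,0,0,0],[0,0,0,0]]'
python3 - <<'E'
from h import *
s=r.state();print(s["eef_pos"],s["contact_force"],s["time_s"])
def red(im):
    im=im.astype(int); return (im[...,2]>55)&(im[...,2]>2.2*im[...,1])
c=viewer.capture("side"); m=red(c["pixels"][230:330,280:390]); m[:40]=0
print([int(np.nonzero(m[:,x])[0].max()) for x in range(42,64,2)])
for t,z in (("bottle_big",65),("bottle_small",47),("flow_cell",39)):
    for d in viewer.spot_in(t,"side")[:2]: print(t,round(d["p"],2),np.round(d["location"]),np.round(at_z(c,d["location"],z)))
cv2.imwrite("pics/s6.png",cv2.resize(c["pixels"][220:400,250:450],None,fx=3,fy=3,interpolation=cv2.INTER_CUBIC))
E
```

```text
time_s: 9.2
eef_pos: [609.2, -119.3, 237.5]
tcp_rot: [0.921, -0.389, 0.015, 0.016]
contact_force: [0.4, 0.2, 1.0]
finger_gap: 0.2
time_s: 10.0
eef_pos: [469.2, 21.4, 265.8]
tcp_rot: [0.922, -0.387, 0.014, 0.018]
contact_force: [1.2, -0.4, 0.8]
finger_gap: -0.4
[469.19496568  21.37781699 265.75295775] [ 1.18155979 -0.37107321  0.77811867] 10.0
[72, 74, 75, 76, 76, 77, 77, 76, 76, 75, 74]
bottle_big 0.97 [369. 379.] [ 607. -320.   65.]
bottle_small 0.69 [285. 389.] [ 469. -322.   47.]
bottle_small 0.2 [332. 291.] [ 556. -137.   47.]
flow_cell 0.65 [368. 244.] [642. -17.  39.]
```

View pics/s6.png

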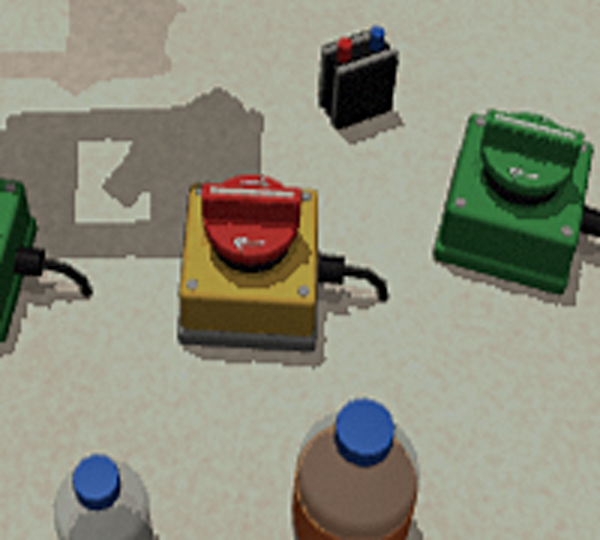

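The picture shows the button out and turned back to rest, with its edge rows identical to the first picture. The bottles and flow cell stand where they were, and the arm is clear.

```bash
python3 -c "
from station import r; print(r.hand_in())"
```

```text
the job is handed in; nothing more can be done
None
```

The emergency-stop check is done and handed in: I pressed the red button in until it latched, then turned it clockwise until it released and sprang out. The fingers stayed shut throughout: the fingertips pressed the top of the bar, and the outside of the fingers pushed its side.

**Checks**
- **Latch:** after the press, with the fingers lifted off, the side view showed the button about 3 px lower, which matches 8 mm.
- **Release:** the button's edge was back at its original height while I was still turning it. In the last picture its edge rows match the starting picture exactly, with the bar back at rest.
- **Bystanders:** the bottles and flow cell stand where they were, within about 5 mm of detector noise.
- **Arm:** it finished about 260 mm up and well clear, at 10.0 s; the measured force was about 1 N, which I take as sensor noise.

**What went less cleanly**
- **Press force:** the final press reached about 50 N on the fingertips, with some sideways drift. That is above the 5 to 8 N the button needs, but below the 120 N wrist limit.
- **Brush on the cap:** before the twist, a fingertip dipped too low and touched the latched cap with about 4 N. I raised it before pushing the bar.

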